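# Seat a vial cap in the bench capping press by feel

## Robot

A 7-joint arm with a two-finger parallel gripper is mounted at the origin on the work surface; the furniture and walls round the work are solid. World frame = base frame: x ahead of the robot, y to its left, z up, the work surface at z = 0. Lengths are in mm, angles in rad, forces in N, time in s.
With the tool pointing down it reaches from about 400 to 850 mm from the base axis. Payload 10.4 kg.
Tool frame: the origin (TCP) lies at the very end of the fingers, on their centre line; the grasp point (between the pads) lies 19 mm behind it; z points along the fingers, y is the line along which they close (so a half turn about z gives the same grasp; the last joint's range is limited). The gripper opens to 85 mm and grips with 20 to 120 N. Pads are 22 mm wide; open, the fingers measure 114 mm over their backs; the gripper's body (76 mm by 85 mm) begins 54 mm behind the grasp point. The pads swing forward as they close: fully open they stand 13 mm farther back than shut.
Start: joints at [-1.269, 0.332, -0.065, 1.46, 0.022, 1.35, -0.088], TCP at [199.437, 592.348, 231.338] pointing down, gripper open.
Joint ranges: [-2.6, 2.6], [-0.5, 2.12], [-1.47, 1.34], [0.16, 2.42], [-1.27, 4.41], [0.06, 2.06], [-2.6, 2.6]. Speed limits (rad/s): [2.22, 2.22, 2.79, 2.79, 3.14, 3.14, 3.14].

## Interface

Orientations are given as a rotation vector (axis times angle).
In Python, from workcell import env gives the robot as it stands.
- The arm moves only by the tool send_rows, never from a script. Its argument "rows" is a list of rows, each a list of 7 numbers: the shift along the tool's x, y, z normalised to -1 to 1, where 1 is 0.15 m, then the turn, a rotation vector about the tool's x, y, z normalised to -1 to 1, where 1 is 180 degrees, then the closure, from 0 (fully open) to 1 (shut). In form: [[dx, dy, dz, rx, ry, rz, jaw], ...]. A call has 1 to 10 rows; each row is the pose to reach, as a shift and turn from the pose commanded when the call began, along the tool's axes at that moment, turning the shorter way round; what a row does not reach only later rows make up. A row lasts 1/12 s, in which the tool goes at most 41.7 mm and 7.16 degrees, less where a joint would pass 70% of its speed; a pose out of reach is approached as far as the arm can. A call with a number of a shift or a turn outside -1 to 1 is refused whole. A call with a gripper value outside its range is refused whole. The fingers move at their own pace and stop on an object; "squeeze" is the grip in N (left out, the last holds). Time passes only in rows, so rows that repeat a pose let the fingers close. It gives the time, the measured TCP pose, the force, the opening and the grip force at its end, in the units of the state.
- env.state(): the state, without advancing time (a new reading comes with each control period).
- env.get_image(name): name is "side" or "top" or "wrist"; returns a dict with "frame" (420x560x3 uint8, red, green, blue), "range_z" (420x560 float32, mm along the optical axis (not along the pixel's ray), 0 where there is no reading), "fx", "fy", "cx", "cy" (pixels), "R" (3x3) and "t" (3): a world point X has camera coordinates R X + t. Camera axes: x right, y down, z forward; pixel columns grow to the right and rows downward; lengths in mm; the calibration is good to about 2 mm. A picture is of the moment at which its call begins.
- env.sign_off(): hands the job in; it is judged then, once.
The state is a dict: "time_s": time; "q": joint angles; "qvel": joint speeds; "effort": joint torques, N m; "tool_pos": TCP position; "eef_rot": TCP orientation; "contact_force": force on the tool from outside, world axes, zero at the start; "ft_torque": the same for the moment, N m; "width": opening from 0.0 (shut) to 1.0 (fully open); "grip_force": force on a finger pad.
Only numpy, scipy, OpenCV 4.12 (cv2) and the standard library are available. Lean on these libraries where they do the work, as an engineer would, in place of code of your own. Each camera call takes 0.05 s, during which the arm holds its last target. There are 200 camera calls.

## Task

The vial in the bench capping press has its snap cap laid on but not yet pressed down. Push the press handle down until you feel the cap go home and bottom out, firmly but without leaning on it (too much force crushes the cap), and let the handle spring back up. Then pull the vial slide out by its knob to its stop, with the vial left upright in its nest and the other things on the bench left alone.

Things in the scene. Friction and masses are not known exactly. Their poses are not given: they have to be found in the camera images.
- press: white C-frame bench press fixed to the worktop, foot 185 x 104 mm. Origin on the worktop under the ram axis; -x along the handle, +y (left) the way the vial slide comes out. Head 56 mm wide, 151 to 222 mm high, to 23 mm in front of the ram axis; lever pivot pin (along y) at [45, 0, 207] mm. The ram's screw foot is set at random over 10 mm, so where the cap seats must be felt.
- press_handle (a point): middle of the lever's red cross bar, 18 mm thick, 100 mm long along the press's y, 195 mm from the pivot. At rest at [-138, 0, 274] mm in the press frame; goes down about 125 mm on its arc. Push needed: return spring 3 N (top) to 5 N (bottom), about 9 N while the cap slides on, then rising 0.75 N per mm once it has bottomed. The cap is crushed at about 20 N.
- press_lever (a joint): angle of the press lever, rad: 0 at rest (20 degrees up), 0.66 at the lower limit of its swing; the ram goes down 45 mm per rad. It springs back to 0 when let go.
- press_ram: steel ram of the press with its screwed foot and spring pad. Origin coincides with the press origin when the lever is up and goes down with the ram (it does not tell how the foot is set).
- press_slide (a joint): travel of the vial slide, m: 0 with the vial under the ram, growing as it is pulled out to the left (+y of the press) up to a hard stop at about 0.060. About 2 N of friction.
- press_pull (a point): upright red pull knob at the left end of the slide: a post 14 mm thick with a 19 mm ball on top, free from 33 to 71 mm above the worktop; this point is on its axis 50 mm up, 120 mm to the left of the nest. A rod (8 mm thick, axis 29 mm up) joins it to the nest.
- press_nest (a point): centre of the floor of the vial pocket in the aluminium nest block (46 x 46 mm, top 48 mm above the worktop); pocket 22 mm deep, 25 mm wide, 26 mm above the worktop.
- vial: amber glass vial, 23 mm thick, 73.5 mm tall without the cap, standing in the nest. Origin at the centre of its underside, z up along its axis.
- cap_top (a point): centre of the top of the blue snap cap (23 mm wide, 11 mm tall) on the vial: 83 mm above the vial's underside when only laid on, 77 mm when pressed fully home.
- ferrule_tin: bystander: white screw tin, 54 mm wide, 26 mm tall, origin at its underside.
- tape_roll: bystander: roll of tape lying flat, 64 mm wide, 19 mm tall, origin at its underside.
- timer: bystander: white lab timer, 56 x 66 x 20 mm, origin at its underside.
- marker: bystander: black and blue marker, 135 mm long, lying on the bench, origin at its underside.
- tweezers: bystander: steel tweezers, 120 mm long, lying on the bench, origin at its underside.
Things that resemble listed ones, but are neither listed nor needed, are in the scene too. Leave any yellow look-alike of the vial alone.

How it is judged (in metres and radians):
On the way:
1. the cap is pressed home on the vial while the slide is still in, under the ram (z of cap_top in the frame of vial below 0.0785 m and value of joint press_slide below 0.01 m and contact force between press_ram and vial above 5 N), for 0.1 s.
At the end, for the whole second after the job is handed in: The cap is pressed home (its top less than 78.5 mm above the vial's underside), the slide is out to its stop (within 5 mm), the lever has sprung back up (within 0.08 rad), and the vial stands at rest in its nest, upright within 0.15 rad and within 6 mm of the pocket's centre (z of cap_top in the frame of vial below 0.0785 m and value of joint press_slide above 0.055 m and value of joint press_lever below 0.08 rad and horizontal distance between vial and press_nest below 0.006 m and height (world z) of vial below 0.034 m and angle between vial's own z axis and vertical below 0.15 rad and linear speed of vial below 0.02 m/s); the robot touches nothing.
It fails at once if the cap is crushed: the ram presses on the vial with more than 70 N (contact force between press_ram and vial above 70 N).
It fails at once if a bystander is shoved more than 30 mm (distance of any of ferrule_tin, tape_roll, timer, marker, tweezers from where it was at the start of the episode above 0.03 m).
It also fails if it takes over 48 s, if anything falls off the work surface, if the arm or the gripper's body presses on something with over 40 N, if the wrist force passes 120 N, or if a joint passes its speed limit or range.

## Working session

There is one attempt and no reset: what is moved stays moved. The work goes in short steps, Python scripts to look and compute and a tool call to move; the robot and the scene stay as the last step left them, time stands still between calls to the robot, and variables do not carry over. Pictures are saved under pics/ and viewed, at most 10 in all, crops included, and the job is handed in when it is done.

Besides the shell and the picture viewer there is one more tool, called after "Call:" as name([rows], argument=value, ...), one row to a line, values as JSON. send_rows: Moves the arm, as the interface text tells. Scaled input: -1 to 1 covers 0.15 m each way for a shift and 180 degrees each way for a turn. Its arguments: {"type":"object","properties":{"rows":{"type":"array","items":{"type":"array","items":{"type":"number"}}},"squeeze":{"type":"number"}},"required":["rows"]}

```bash
ls; mkdir -p pics; cat > h.py <<'E'
import numpy as np, cv2
from workcell import env
from scipy.spatial.transform import Rotation as Ro
def cam(n):
    d=env.get_image(n); d['R']=np.array(d['R']);d['t']=np.array(d['t']); return d
def pts(d):
    z=d['range_z'].astype(float); v,u=np.mgrid[:z.shape[0],:z.shape[1]]
    c=np.stack([(u-d['cx'])/d['fx']*z,(v-d['cy'])/d['fy']*z,z],-1)
    return (c-d['t'])@d['R']
def ray(d,u,v,h):
    r=np.array([(u-d['cx'])/d['fx'],(v-d['cy'])/d['fy'],1])@d['R']; o=-d['t']@d['R']
    return o+r*(h-o[2])/r[2]
def tool(w):
    s=env.state(); return Ro.from_rotvec(s['eef_rot']).inv().apply(np.array(w)-s['tool_pos'])/150
E
python3 - <<'E'
from h import *
ims=[]
for n in('side','top'):
    d=cam(n); np.savez('pics/%s0.npz'%n,**d); cv2.imwrite('pics/%s0.png'%n,d['frame'][:,:,::-1])
    print(n,(-d['t']@d['R']).round(),d['R'].round(2).tolist(),d['fx'])
s=env.state();print({k:np.round(v,3).tolist() for k,v in s.items()});print(Ro.from_rotvec(s['eef_rot']).as_matrix().round(3))
E
```

```text
pics
side [-261. -546.  740.] [[0.57, -0.82, -0.02], [-0.42, -0.28, -0.86], [0.7, 0.5, -0.51]] 440.5877813718791
top [ 447.   15. 1174.] [[0.03, -1.0, 0.02], [-1.0, -0.03, -0.08], [0.08, -0.02, -1.0]] 380.03199316362713
{'time_s': 0.1, 'q': [-1.269, 0.333, -0.065, 1.461, 0.022, 1.35, -0.088], 'qvel': [-0.001, 0.0, -0.0, -0.001, -0.001, 0.001, 0.0], 'effort': [0.001, -62.674, 0.049, -39.243, 0.016, 0.007, -0.0], 'tool_pos': [199.337, 592.007, 230.587], 'eef_rot': [-0.508, -3.1, 0.002], 'contact_force': [-0.552, -0.428, 0.484], 'ft_torque': [-0.05, 0.039, -0.017], 'grip_force': 0.0, 'width': 1.0}
[[-0.948  0.319 -0.   ]
 [ 0.319  0.948 -0.001]
 [-0.    -0.001 -1.   ]]
```

View pics/side0.png

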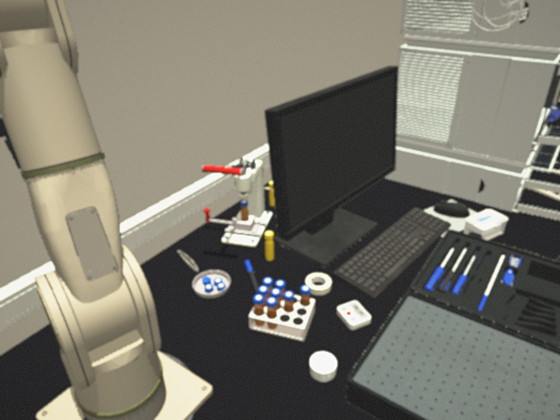

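View pics/top0.png

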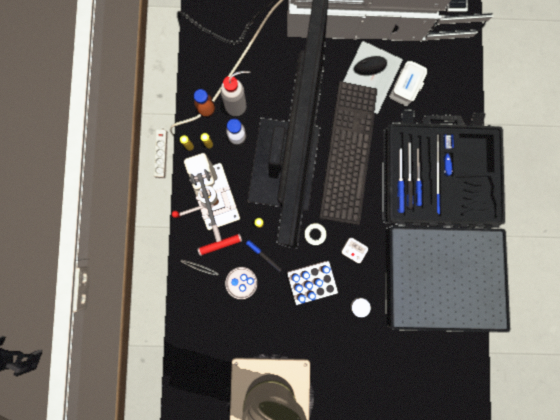

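The side view shows the press at about (245,200), with the red bar at (222,169) and the knob at (207,213). In the top view the bar is at (220,245) and the knob at (175,213). Next I'll measure them.

```bash
python3 - <<'E'
from h import *
for n in('top','side'):
    d=dict(np.load('pics/%s0.npz'%n)); f=d['frame']; P=pts(d)
    hsv=cv2.cvtColor(f,cv2.COLOR_RGB2HSV)
    m=(((hsv[...,0]<8)|(hsv[...,0]>172))&(hsv[...,1]>150)&(hsv[...,2]>90)).astype(np.uint8)
    k,l,st,c=cv2.connectedComponentsWithStats(m)
    for i in range(1,k):
        if st[i,4]<12: continue
        p=P[l==i]; print(n,st[i],c[i].round(1),'3d med',np.median(p,0).round(),'min',np.percentile(p,5,0).round(),'max',np.percentile(p,95,0).round(),'ray274',ray(d,*c[i],274).round(),'ray62',ray(d,*c[i],62).round())
        if st[i,4]>100: print('rect',cv2.minAreaRect(np.argwhere(l==i)[:,::-1].astype(np.float32)))
    if n=='top':
        # plate: white near press, z 2..25
        m=((P[...,2]>4)&(P[...,2]<30)&(hsv[...,1]<60)&(hsv[...,2]>120)).astype(np.uint8); m[:140]=0;m[240:]=0;m[:,:170]=0;m[:,245:]=0
        p=P[m>0]; print(len(p), np.median(p[:,2])); r=cv2.minAreaRect(p[:,:2].astype(np.float32)); print(r)
        cv2.imwrite('pics/topc.png',cv2.resize(f[130:280,160:300,::-1],None,fx=4,fy=4,interpolation=2))
    else: cv2.imwrite('pics/sidec.png',cv2.resize(f[140:270,180:300,::-1],None,fx=4.5,fy=4.5,interpolation=2))
E
```

```text
top [223  76  14  15 154] [229.9  83.4] 3d med [887. 132. 170.] min [872. 117.   0.] max [980. 149. 174.] ray274 [842. 120. 274.] ray62 [936. 144.  62.]
rect ((229.5, 83.0), (14.0, 13.0), 90.0)
top [172 211   7   7  43] [175.  213.9] 3d med [536. 291.  65.] min [529. 285.  -1.] max [550. 301.  73.] ray274 [519. 238. 274.] ray62 [536. 290.  62.]
top [200 234  40  21 330] [219.3 244.3] 3d med [450. 131. 280.] min [433.  89.   0.] max [468. 172. 284.] ray274 [450. 131. 274.] ray62 [451. 158.  62.]
rect ((219.10003662109375, 244.30001831054688), (8.221921920776367, 40.47714614868164), 71.56505584716797)
1046 15.797562126910421
((626.4422607421875, 190.0767822265625), (252.5685272216797, 225.89122009277344), 11.640681266784668)
side [203 166  37   8 205] [222.2 169.3] 3d med [448. 131. 277.] min [430.  89. 250.] max [517. 166. 281.] ray274 [453. 131. 274.] ray62 [778. 439.  62.]
rect ((221.04312133789062, 169.42172241210938), (36.17108154296875, 6.27498197555542), 2.2906100749969482)
side [204 208   5  14  32] [206.7 212.8] 3d med [534. 287.  62.] min [529. 280.  32.] max [541. 294.  69.] ray274 [281.  21. 274.] ray62 [527. 280.  62.]
```

View pics/topc.png

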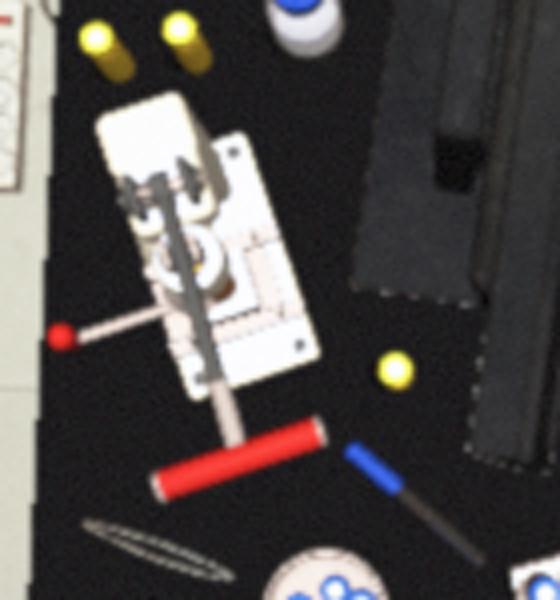

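View pics/sidec.png

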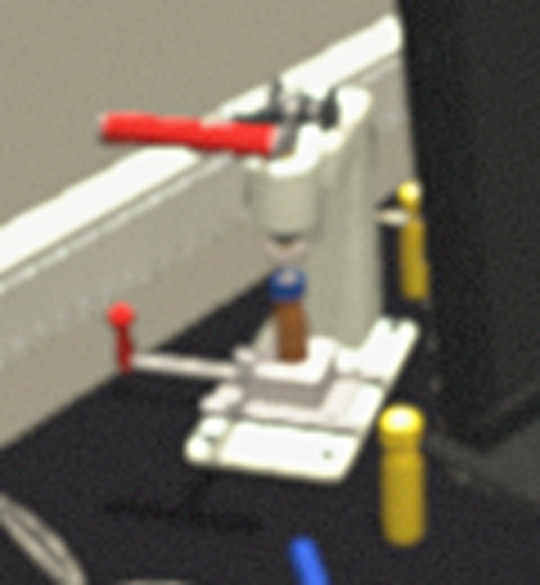

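```bash
python3 - <<'E'
from h import *
for n in('side','top'):
    d=dict(np.load('pics/%s0.npz'%n)); P=pts(d).reshape(-1,3)
    for nm,b in(('wall',(400,640,320,480)),('monitor',(350,650,-120,100))):
        q=P[(P[:,0]>b[0])&(P[:,0]<b[1])&(P[:,1]>b[2])&(P[:,1]<b[3])]
        if nm=='wall':
            for y in range(b[2],b[3],16):
                z=q[(q[:,1]>=y)&(q[:,1]<y+16)][:,2]; print(n,y,len(z),np.percentile(z,[50,95]).round() if len(z) else '')
        else:
            q=q[q[:,2]>100]; print(n,nm,len(q),q.min(0).round() if len(q) else '',q.max(0).round() if len(q) else '')
psi=.349;c,s=np.cos(psi),np.sin(psi)
print('bar',(578.5-138*c),(177.5-138*s),'knob',578.5-120*s,177.5+120*c)
E
```

```text
side 320 42 [-3. -1.]
side 336 0 
side 352 0 
side 368 0 
side 384 0 
side 400 0 
side 416 0 
side 432 0 
side 448 0 
side 464 0 
side monitor 8401 [444. -88. 136.] [650.  99. 450.]
top 320 100 [-2.  2.]
top 336 0 
top 352 0 
top 368 0 
top 384 0 
top 400 0 
top 416 0 
top 432 0 
top 448 0 
top 464 0 
top monitor 3344 [446. -85. 147.] [ 650.   99. 1174.]
bar 448.81931055423127 130.3097596438618 knob 537.4650083859668 290.2658169093641
```

Call:
send_rows([
  [-0.85,-0.79,-0.3,0,0,0.285,0],
  [-0.85,-0.79,-0.3,0,0,0.285,0.5],
  [-0.85,-0.79,-0.3,0,0,0.285,1],
  [-0.85,-0.79,-0.3,0,0,0.285,1],
  [-0.85,-0.79,-0.3,0,0,0.285,1],
  [-0.85,-0.79,-0.3,0,0,0.285,1],
  [-0.85,-0.79,-0.3,0,0,0.285,1],
  [-0.85,-0.79,-0.3,0,0,0.285,1],
  [-0.85,-0.79,-0.3,0,0,0.285,1],
], squeeze=20)

```text
time_s: 0.85
tool_pos: [282.3, 439.3, 276.1]
eef_rot: [-1.797, -2.577, 0.001]
contact_force: [0.1, 0.6, 0.2]
width: 0.001
grip_force: 0.0
```

Call:
send_rows([
  [-0.28,0.05,-0.1,0,0,0,1],
  [-0.55,0.1,-0.2,0,0,0,1],
  [-0.8,0.16,-0.3,0,0,0,1],
  [-1,0.16,-0.36,0,0,0,1],
])

```text
time_s: 1.18
tool_pos: [358.0, 305.0, 331.2]
eef_rot: [1.794, 2.578, 0.001]
contact_force: [0.2, 0.7, 0.7]
width: 0.006
grip_force: 0.0
```

Call:
send_rows([
  [-0.28,0.05,0,0,0,0,1],
  [-0.55,0.1,0,0,0,0,1],
  [-0.8,0.16,0,0,0,0,1],
  [-1,0.16,0,0,0,0,1],
])

```text
time_s: 1.52
tool_pos: [432.2, 171.2, 330.2]
eef_rot: [1.796, 2.577, -0.0]
contact_force: [0.4, 1.0, 0.7]
width: 0.001
grip_force: 0.0
```

```bash
python3 - <<'E'
from h import *
print(tool([449,130,330]),env.state()['tool_pos'])
d=dict(np.load('pics/top0.npz'));P=pts(d)
for u in range(120,172,4): print(u,P[214,u].round(),d['range_z'][214,u], end=';')
E
```

```text
[-0.29672966  0.00990524  0.00160515] [432.20927316 171.24780576 330.21577586]
120 [ 584.  721. -632.] 1798.5458;124 [ 589.  723. -687.] 1853.767;128 [ 592.  713. -713.] 1880.2058;132 [ 596.  709. -758.] 1925.205;136 [ 599.  704. -799.] 1966.9142;140 [ 600.  683. -797.] 1965.3679;144 [ 600.  661. -794.] 1962.8544;148 [ 602.  645. -810.] 1978.3209;152 [ 602.  623. -805.] 1973.9335;156 [ 603.  604. -810.] 1979.4323;160 [ 603.  581. -800.] 1970.1385;164 [ 604.  562. -807.] 1977.9548;168 [ 603.  538. -794.] 1965.0027;
```

Call:
send_rows([
  [-0.2,0.01,0.1,0,0,0,1],
  [-0.297,0.01,0.2,0,0,0,1],
  [-0.297,0.01,0.26,0,0,0,1],
  [-0.297,0.01,0.26,0,0,0,1],
  [-0.297,0.01,0.26,0,0,0,1],
])

```text
time_s: 1.93
tool_pos: [446.8, 133.8, 291.2]
eef_rot: [-1.795, -2.578, 0.001]
contact_force: [0.4, 0.2, 0.4]
width: -0.001
grip_force: 0.0
```

```bash
python3 - <<'E'
from h import *
s=env.state();print(s['tool_pos'],s['contact_force'])
d=cam('side'); cv2.imwrite('pics/s1.png',cv2.resize(d['frame'][120:270,170:320,::-1],None,fx=4,fy=4,interpolation=2))
E
```

```text
[446.80091986 133.82261509 291.1672714 ] [0.40330373 0.16096423 0.35535839]
```

View pics/s1.png

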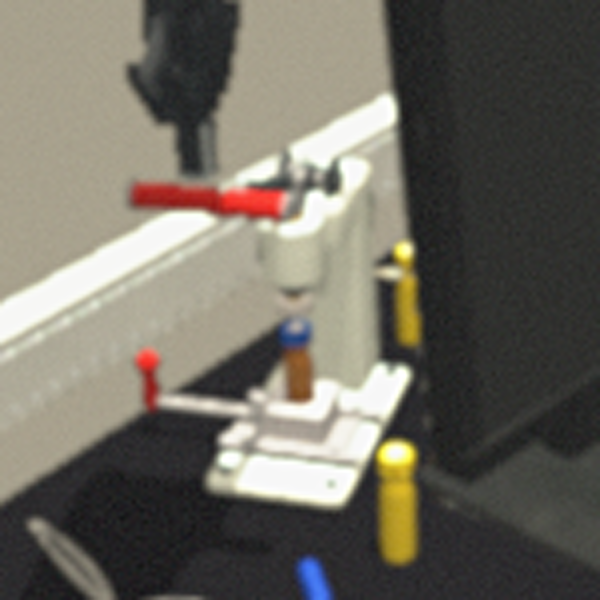

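Call:
send_rows([
  [0,0,0.04,0,0,0,1],
  [0,-0.01,0.08,0,0,0,1],
  [0,-0.02,0.12,0,0,0,1],
  [0,-0.03,0.16,0,0,0,1],
  [0,-0.045,0.2,0,0,0,1],
  [0,-0.055,0.24,0,0,0,1],
  [0,-0.06,0.27,0,0,0,1],
  [0,-0.065,0.3,0,0,0,1],
  [0,-0.065,0.3,0,0,0,1],
])

```text
time_s: 2.73
tool_pos: [437.8, 129.3, 245.4]
eef_rot: [-1.8, -2.575, 0.001]
contact_force: [-3.4, 2.4, 3.4]
width: 0.001
grip_force: 1.8
```

Call:
send_rows([
  [0,-0.005,0.03,0,0,0,1],
  [0,-0.01,0.06,0,0,0,1],
  [0,-0.01,0.09,0,0,0,1],
  [0,-0.015,0.12,0,0,0,1],
  [0,-0.015,0.12,0,0,0,1],
])

```text
time_s: 3.15
tool_pos: [436.1, 128.4, 227.5]
eef_rot: [1.8, 2.574, -0.001]
contact_force: [-0.6, 0.0, 4.0]
width: -0.001
grip_force: 1.8
```

Call:
send_rows([
  [0,0,0.02,0,0,0,1],
  [0,0,0.04,0,0,0,1],
  [0,0,0.06,0,0,0,1],
  [0,0,0.06,0,0,0,1],
])

```text
time_s: 3.48
tool_pos: [435.8, 128.3, 218.8]
eef_rot: [-1.8, -2.574, 0.001]
contact_force: [-4.1, -0.9, 6.6]
width: 0.002
grip_force: 3.2
```

Call:
send_rows([
  [0,0,0.02,0,0,0,1],
  [0,0,0.04,0,0,0,1],
  [0,0,0.06,0,0,0,1],
  [0,0,0.06,0,0,0,1],
])

```text
time_s: 3.82
tool_pos: [435.8, 128.3, 210.0]
eef_rot: [-1.8, -2.574, 0.001]
contact_force: [-5.2, -2.2, 8.8]
width: -0.002
grip_force: 4.1
```

Call:
send_rows([
  [0,0,0.02,0,0,0,1],
  [0,0,0.04,0,0,0,1],
  [0,0,0.04,0,0,0,1],
])

```text
time_s: 4.07
tool_pos: [435.9, 128.4, 204.1]
eef_rot: [-1.8, -2.575, 0.001]
contact_force: [-4.4, -2.5, 7.7]
width: -0.0
grip_force: 4.1
```

Call:
send_rows([
  [0,0.005,0.02,0,0,0,1],
  [0,0.005,0.03,0,0,0,1],
  [0,0.005,0.03,0,0,0,1],
])

```text
time_s: 4.32
tool_pos: [436.8, 128.7, 199.8]
eef_rot: [1.8, 2.575, -0.0]
contact_force: [-4.0, -1.7, 8.0]
width: -0.001
grip_force: 4.1
```

Call:
send_rows([
  [0,0.005,0.02,0,0,0,1],
  [0,0.005,0.02,0,0,0,1],
])

```text
time_s: 4.48
tool_pos: [437.5, 129.0, 196.7]
eef_rot: [1.8, 2.575, -0.0]
contact_force: [-4.6, -1.6, 8.1]
width: 0.001
grip_force: 4.1
```

Call:
send_rows([
  [0,0.005,0.02,0,0,0,1],
  [0,0.005,0.02,0,0,0,1],
])

```text
time_s: 4.65
tool_pos: [438.1, 129.2, 193.7]
eef_rot: [-1.8, -2.575, 0.0]
contact_force: [-4.2, -1.3, 8.3]
width: 0.003
grip_force: 4.1
```

Call:
send_rows([
  [0,0.005,0.02,0,0,0,1],
  [0,0.005,0.02,0,0,0,1],
])

```text
time_s: 4.82
tool_pos: [438.8, 129.5, 190.7]
eef_rot: [-1.8, -2.575, 0.001]
contact_force: [-3.6, -2.8, 9.1]
width: 0.001
grip_force: 4.4
```

Call:
send_rows([
  [0,0.005,0.015,0,0,0,1],
  [0,0.005,0.015,0,0,0,1],
])

```text
time_s: 4.98
tool_pos: [439.3, 129.7, 188.5]
eef_rot: [-1.8, -2.574, 0.001]
contact_force: [-6.4, -2.1, 10.0]
width: -0.003
grip_force: 5.0
```

Call:
send_rows([
  [0,0.005,0.015,0,0,0,1],
  [0,0.005,0.015,0,0,0,1],
])

```text
time_s: 5.15
tool_pos: [439.9, 129.9, 186.3]
eef_rot: [-1.8, -2.574, 0.002]
contact_force: [-7.9, -3.2, 11.2]
width: 0.003
grip_force: 5.6
```

Call:
send_rows([
  [0,0.005,0.015,0,0,0,1],
  [0,0.005,0.015,0,0,0,1],
  [0,0.005,0.015,0,0,0,1],
])

```text
time_s: 5.4
tool_pos: [440.4, 130.1, 184.2]
eef_rot: [-1.8, -2.574, 0.002]
contact_force: [-7.6, -3.0, 12.8]
width: 0.001
grip_force: 6.1
```

Call:
send_rows([
  [0,0,0,0,0,0,1],
  [0,0,0,0,0,0,1],
  [0,-0.02,-0.06,0,0,0,1],
  [0,-0.04,-0.16,0,0,0,1],
  [0,-0.03,-0.26,0,0,0,1],
  [0,0,-0.38,0,0,0,1],
  [0,0.02,-0.5,0,0,0,1],
  [0,0.03,-0.62,0,0,0,1],
  [0,0.03,-0.8,0,0,0,1],
  [0,0.03,-0.95,0,0,0,1],
])

```text
time_s: 6.23
tool_pos: [445.5, 131.9, 327.6]
eef_rot: [1.8, 2.574, 0.001]
contact_force: [0.5, 0.5, 1.0]
width: 0.002
grip_force: 0.0
```

```bash
python3 - <<'E'
from h import *
s=env.state();print(s['tool_pos'],s['contact_force'])
d=cam('side'); cv2.imwrite('pics/s2.png',cv2.resize(d['frame'][120:270,170:320,::-1],None,fx=4,fy=4,interpolation=2))
print(tool([537,290,130]))
E
```

```text
[445.45609967 131.92649787 327.60979978] [0.54259089 0.45227909 1.03973515]
[0.77853666 0.91792914 1.35128108]
```

View pics/s2.png

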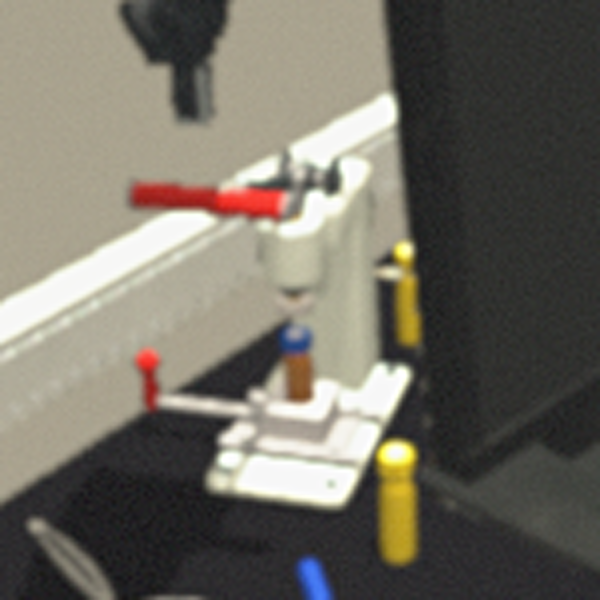

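Call:
send_rows([
  [0.25,0.1,0,0,0,0,0],
  [0.5,0.25,0,0,0,0,0],
  [0.7,0.45,0,0,0,0,0],
  [0.78,0.7,0,0,0,0,0],
  [0.78,0.92,0.1,0,0,0,0],
  [0.78,0.92,0.35,0,0,0,0],
  [0.78,0.92,0.6,0,0,0,0],
  [0.78,0.92,0.85,0,0,0,0],
  [0.78,0.92,1,0,0,0,0],
  [0.78,0.92,1,0,0,0,0],
])

```text
time_s: 7.12
tool_pos: [532.1, 287.8, 170.4]
eef_rot: [-1.798, -2.573, 0.013]
contact_force: [-0.9, -0.3, -0.2]
width: 0.999
grip_force: 0.0
```

```bash
python3 - <<'E'
from h import *
s=env.state();print(s['tool_pos'],s['contact_force'],s['width'])
print(tool([537,290,38]))
for n in('wrist','side'):
    d=cam(n);P=pts(d);hsv=cv2.cvtColor(d['frame'],cv2.COLOR_RGB2HSV)
    m=(((hsv[...,0]<8)|(hsv[...,0]>172))&(hsv[...,1]>130)&(hsv[...,2]>70)).astype(np.uint8)
    k,l,st,c=cv2.connectedComponentsWithStats(m)
    for i in range(1,k):
        if st[i,4]>12: print(n,c[i],st[i,4],np.median(P[l==i],0).round(),ray(d,*c[i],62).round())
    cv2.imwrite('pics/%s3.png'%n,d['frame'][:,:,::-1])
E
```

```text
[532.08542806 287.79189526 170.35672333] [-0.8780737  -0.32286607 -0.24973481] 0.9987564130942026
[0.00497205 0.04325954 0.88203473]
wrist [288.94457275 198.95612009] 433 [536. 292.  68.] [537. 291.  62.]
side [221.00413223 169.00413223] 242 [449. 136. 277.] [778. 444.  62.]
side [206.88888889 214.28888889] 45 [534. 286.  53.] [521. 273.  62.]
```

View pics/wrist3.png

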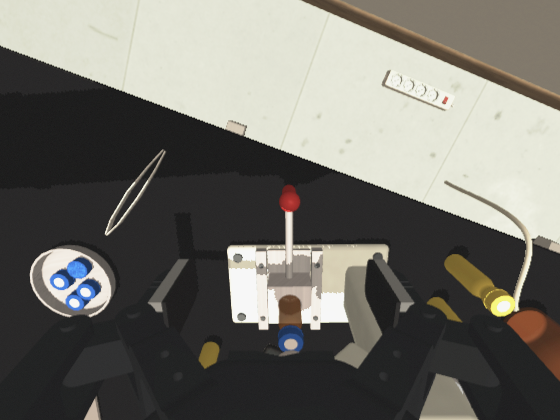

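The wrist view shows the knob at (289,199), which rays out to (537,291), between the open fingers. I'll descend.

Call:
send_rows([
  [0,0,0.2,0,0,0,0],
  [0,0,0.45,0,0,0,0],
  [0,0,0.65,0,0,0,0],
  [0,0,0.78,0,0,0,0],
  [0,0,0.82,0,0,0,0],
  [0,0,0.82,0,0,0,0],
])

```text
time_s: 7.72
tool_pos: [535.1, 289.6, 54.1]
eef_rot: [1.8, 2.575, 0.001]
contact_force: [-0.1, 0.3, 0.9]
width: 0.994
grip_force: 0.0
```

```bash
python3 - <<'E'
from h import *
s=env.state();print(s['tool_pos'],s['contact_force'],s['width'],tool([537,290.5,38]))
E
```

```text
[535.06029995 289.59437669  54.12918315] [-0.12732822  0.31008955  0.90848059] 0.9937219185935048 [0.00122082 0.01417023 0.10753433]
```

Call:
send_rows([
  [0,0.01,0.06,0,0,0,0],
  [0,0.014,0.107,0,0,0,0],
  [0,0.014,0.107,0,0,0,0.5],
  [0,0.014,0.107,0,0,0,0.8],
  [0,0.014,0.107,0,0,0,1],
  [0,0.014,0.107,0,0,0,1],
  [0,0.014,0.107,0,0,0,1],
  [0,0.014,0.107,0,0,0,1],
], squeeze=25)

```text
time_s: 8.38
tool_pos: [538.4, 290.7, 38.3]
eef_rot: [1.799, 2.573, 0.006]
contact_force: [2.9, 2.7, -5.2]
width: 0.198
grip_force: 24.6
```

Call:
send_rows([
  [0.02,0,0,0,0,0,1],
  [0.055,0,0,0,0,0,1],
  [0.09,0,0,0,0,0,1],
  [0.13,0,0,0,0,0,1],
  [0.17,0,0,0,0,0,1],
  [0.21,0,0,0,0,0,1],
  [0.25,0,0,0,0,0,1],
  [0.29,0,0,0,0,0,1],
  [0.32,0,0,0,0,0,1],
  [0.34,0,0,0,0,0,1],
])

```text
time_s: 9.22
tool_pos: [520.1, 338.6, 38.2]
eef_rot: [1.799, 2.574, 0.004]
contact_force: [5.4, 0.1, -0.4]
width: 0.199
grip_force: 24.9
```

Call:
send_rows([
  [0.015,0,0,0,0,0,1],
  [0.03,0,0,0,0,0,1],
  [0.045,0,0,0,0,0,1],
  [0.045,0,0,0,0,0,1],
])

```text
time_s: 9.55
tool_pos: [517.7, 345.0, 38.2]
eef_rot: [1.799, 2.574, 0.004]
contact_force: [4.5, 2.2, -0.0]
width: 0.199
grip_force: 24.9
```

Call:
send_rows([
  [0.01,0,0,0,0,0,1],
  [0.02,0,0,0,0,0,1],
  [0.02,0,0,0,0,0,1],
])

```text
time_s: 9.8
tool_pos: [517.0, 346.9, 38.2]
eef_rot: [1.8, 2.573, 0.003]
contact_force: [5.4, -1.6, 0.6]
width: 0.2
grip_force: 24.9
```

```bash
python3 - <<'E'
from h import *
s=env.state();print(s['tool_pos'],s['contact_force'],Ro.from_rotvec(s['eef_rot']).inv().apply(s['contact_force']))
E
```

```text
[517.00861602 346.88423478  38.15348477] [ 5.39551815 -1.63626337  0.63992547] [-3.38747082  4.5088203  -0.6277416 ]
```

Call:
send_rows([
  [0.008,0,0,0,0,0,1],
  [0.015,0,0,0,0,0,1],
  [0.015,0,0,0,0,0,1],
])

```text
time_s: 10.05
tool_pos: [517.0, 347.0, 38.1]
eef_rot: [1.801, 2.57, 0.0]
contact_force: [5.0, -6.8, 2.8]
width: 0.198
grip_force: 25.0
```

At the hard stop. I'll relieve the pull, open the fingers and rise.

Call:
send_rows([
  [-0.015,0,0,0,0,0,1],
  [-0.015,0,0,0,0,0,0.7],
  [-0.015,0,0,0,0,0,0.3],
  [-0.015,0,0,0,0,0,0],
  [-0.015,0,0,0,0,0,0],
  [-0.015,0,0,0,0,0,0],
  [-0.015,0,0,0,0,0,0],
])

```text
time_s: 10.63
tool_pos: [515.5, 347.2, 37.4]
eef_rot: [-1.799, -2.575, 0.0]
contact_force: [-1.0, -0.7, -0.2]
width: 0.981
grip_force: 0.0
```

Call:
send_rows([
  [0,0,-0.1,0,0,0,0],
  [0,0,-0.25,0,0,0,0],
  [0,0,-0.45,0,0,0,0],
  [0,0,-0.7,0,0,0,0],
  [0,0,-0.95,0,0,0,0],
  [0,0,-0.95,0,0,0,0],
  [0,0,-0.95,0,0,0,0],
])

```text
time_s: 11.22
tool_pos: [516.8, 347.8, 182.5]
eef_rot: [1.799, 2.574, 0.007]
contact_force: [-0.4, 0.7, -0.9]
width: 1.004
grip_force: 0.0
```

```bash
python3 - <<'E'
from h import *
s=env.state();print(s['tool_pos'],s['contact_force'],s['width'])
d=cam('wrist');hsv=cv2.cvtColor(d['frame'],cv2.COLOR_RGB2HSV)
m=(((hsv[...,0]<8)|(hsv[...,0]>172))&(hsv[...,1]>130)&(hsv[...,2]>70)).astype(np.uint8)
k,l,st,c=cv2.connectedComponentsWithStats(m)
for i in range(1,k):
    if st[i,4]>100: p=ray(d,*c[i],62);print(c[i],p.round(1),np.linalg.norm(p[:2]-[537,291]))
e=cam('side');a=cv2.resize(e['frame'][120:270,170:320],None,fx=2.8,fy=2.8)
cv2.imwrite('pics/f.png',cv2.resize(np.hstack([d['frame'],a]),(800,343))[:,:,::-1])
E
```

```text
[516.75705106 347.83902836 182.53946603] [-0.41308191  0.72463448 -0.9274358 ] 1.0041908078199628
[279.9890411  198.33972603] [516.2 346.4  62. ] 59.13772673303939
```

View pics/f.png

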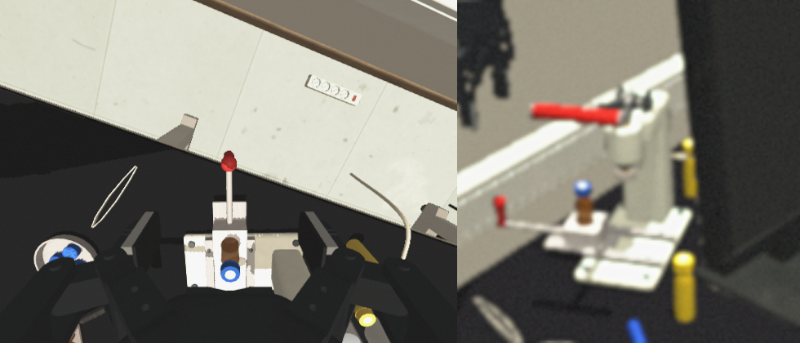

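The slide is out, with the knob about 59–60 mm from where it started. The vial stands upright in its nest, the lever is up, and the gripper is clear of everything. I'll hand in.

```bash
python3 -c "
from workcell import env
print(env.sign_off())"
```

```text
the job is handed in; nothing more can be done
None
```

The job is handed in (no verdict was returned): I felt the cap go home and bottom out at about 13 N, the lever sprang back up, the slide is out at its hard stop (about 60 mm) with the vial upright, no bystanders were touched, and it took about 11 s.

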